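# Lock the film reel collar

### The arm

A 6-joint arm with a two-finger parallel gripper is mounted at the origin on the work surface. World frame = base frame: x ahead of the robot, y to its left, z up, the work surface at z = 0. Lengths are in m, angles in rad, forces in N, time in s.
With the tool pointing down it reaches from about 0.4 to 0.825 m from the base axis. Payload 7 kg.
Tool frame: the origin (TCP) lies between the finger pads, 19 mm behind the fingertips; this is the grasp point; z points along the fingers, x is the direction in which the jaws open and shut, and the axes are right-handed (so a half turn about z gives the same grasp; the last joint's range is limited). The gripper opens to 88 mm and grips with 3 to 60 N. Pads are 19 mm wide; open, the fingers measure 130 mm over their backs; the gripper's body (78 mm by 193 mm) begins 47 mm behind the grasp point.
Start: joints at [1.608, 0.359, 0.012, 0, -1.224, -0.288], TCP at [0.168, 0.654, 0.245] pointing down, gripper open.
Joint ranges: [-3.07, 3.07], [-1.43, 2.12], [-1.02, 1.25], [-3.03, 1.67], [-3.05, -0], [-3.03, 3.03]. Speed limits (rad/s): [2.39, 2.39, 3.01, 3.14, 3.14, 3.14].

### API

Orientations are given as [roll, pitch, yaw] about the fixed x, y, z axes, in that order (R = Rz(yaw) Ry(pitch) Rx(roll)).
In Python, from station import telemetry, grab_frame, arm, regions_of, pinpoint gives the robot as it stands. The module is installed in compiled form; this text tells all that it offers.
- The arm moves only by the shell command python3 -m inch 'ROWS' [FORCE]. ROWS is text: rows parted by semicolons, each of 7 numbers parted by spaces: the opening, from 0 (shut) to 1 (fully open), then the shift along the world's x, y, z in cm, then the turn, a rotation vector about the world's x, y, z in degrees. A call has 1 to 12 rows; each row is the pose to reach, as a shift and turn from the pose measured when the call began; what a row does not reach only later rows make up. A row lasts 1/8 s, in which the tool goes at most 62.5 mm and 10.7 degrees, less where a joint would pass 70% of its speed; a pose out of reach is approached as far as the arm can. A call with a gripper value outside its range is refused whole. The fingers move at their own pace and stop on an object; FORCE is the grip in N (left out, the last holds). Time passes only in rows, so rows that repeat a pose let the fingers close. It gives the time, the measured TCP pose, the force and the opening at its end, in the units of the state.
- telemetry.get_state(): the state, without advancing time (a new reading comes with each control period).
- grab_frame(name): name is "side" or "top" or "wrist"; returns a dict with "pixels" (480x640x3 uint8, red, green, blue), "fx", "fy", "cx", "cy" (pixels), "R" (3x3) and "t" (3): a world point X has camera coordinates R X + t. Camera axes: x right, y down, z forward; pixel columns grow to the right and rows downward; lengths in m; the calibration is good to about 2 mm. The wrist camera is an equidistant fisheye: a pixel r from the principal point sees the ray r / f radians off the axis. A picture is of the moment at which its call begins. There is no depth.
- arm.job_done(): hands the job in, once; it reports no verdict.
Trained networks look in the newest picture that a camera, given by its name, has taken for a name from the list of things; names that differ only in an ending like _2 or _b are one class to them, and where a whole thing is asked for, a point or a joint stands for the part that bears it (a point fixed in the world has none). Each returns a list of dicts, best first, with "p" (0 to 1); they miss things now and then, are a little off and sometimes report something else, mostly with a low value. They report only what shows in the picture. A call takes as long as a camera call. They do not tell look-alikes from the thing itself.
- regions_of(camera, name): "pixels" (480x640 bool, what is visible of it) and "bbox" ([left, top, right, bottom] in pixels, round what is visible of it).
- pinpoint(camera, name): "location" ([column, row] in pixels: a listed point, or the origin of a listed thing).
The state is a dict: "t": time; "q": joint angles; "qd": joint speeds; "joint_efforts": joint torques, N m; "eef_pos": TCP position; "ee_rot": TCP orientation; "force": force on the tool from outside, world axes, zero at the start; "moment": the same for the moment, N m; "width": finger opening in m.
Only numpy, scipy, OpenCV 4.12 (cv2) and the standard library are available. Lean on these libraries where they do the work, as an engineer would, in place of code of your own. Each camera call takes 0.05 s, during which the arm holds its last target. There are 200 camera calls.

### The job

On the reel-change panel press the square key, then the small round key, then the long bar key, one at a time, each fully down and let up again, and leave the wide round key alone. Then, pressing the knurled collar on top of the film roll down, turn it until its hidden keyway drops over the spindle's cross pin, and push it fully home against its spring. Finish with the gripper still holding the collar down there, and do not disturb the other things on the table.

Things in the scene. Friction and masses are not known exactly. Their poses are not given: they have to be found in the camera images.
- arbor: Fixed upright film-reel stand: grey round base plate 190 mm across, a pale film roll 170 mm across with its top at 110 mm, then an aluminium hub 68 mm across to 114 mm, a spring, the sprung disc and a vertical steel spindle 20 mm across. Origin: centre of the underside, on the table; z up along the spindle. It stands on one side of the table and the panel on the other; which side varies.
- spindle_top (a point): Centre of the spindle's upper end, on the spindle axis, 192 mm above the table. It sticks out 15.5 mm above the collar at the start and 28 mm when the collar is home. The roll, hub and spindle do not turn.
- collar: Loose knurled aluminium collar, 56 mm across, 40 mm high, 0.14 to 0.28 kg, on the spindle with 1 mm radial play. Origin: centre of its underside, z up, 136.5 mm above the table at the start. Unaligned it cannot go down more than about 1 mm; aligned it can be pushed down 12.5 mm to home (origin 124 mm above the table). A spring lifts it again if let go.
- collar_grip (a point): Point on the collar's axis, 27 mm above its underside: with the TCP here, tool down, at any yaw, the fingers take the knurl, their tips 8 mm above the underside. A grip of 35 to 60 N holds; weaker ones may slip when pushing down. Turned past the right angle while it is down, the collar is stopped by the pin.
- collar_keyway (a point): Mouth of one of two keyways inside the collar, half a turn apart along its own +x and -x, 11 mm wide, unseen from above. At the start the inside rests on a steel cross pin, 6 mm thick, fixed through the spindle, sticking out on both sides; its direction is hidden and differs every time. It is met within 0.4 to 2.1 rad clockwise seen from above.
- collar_pin_level (a point): Point on the collar's axis where its inside rests on the hidden pin, 16 mm above its underside. The collar engages within about 0.12 rad either side of the right angle (again every half turn): turn in steps of at most 0.15 rad while pressing down with some 5 to 20 N, and watch for it to sink by more than 2 mm.
- disc (a joint): Aluminium sprung disc 62 mm across right under the collar, which pushes it down. Value 0 m up (its top 136 mm above the table), 0.012 m fully down at its stop. The spring pushes up with 4 N at the top and 11 N fully down.
- panel: Fixed low box, 170 x 170 mm, 45 mm high, white with an aluminium top: the reel-change panel. Origin: centre of its underside; z up. Its four keys stand in a 72 mm square grid (36 mm either side of its middle in its own x and y), in an order that changes every time.
- key_square_top (a point): Centre of the top of the square key, 24 x 24 mm, grey like the others, standing 14 mm proud of the panel (59 mm above the table); moves with the key. Press first.
- key_square (a joint): Travel of the square key: 0 m up, 0.006 m fully down (4 N); springs back. It counts as pressed beyond 0.0045 m.
- key_small_top (a point): Centre of the top of the small round key, 20 mm across, same height. Press second.
- key_small (a joint): Travel of the small round key: 0 m up, 0.006 m fully down (4 N); springs back.
- key_bar_top (a point): Centre of the top of the long bar key, 44 mm (its y) x 14 mm, same height. Press third.
- key_bar (a joint): Travel of the long bar key: 0 m up, 0.006 m fully down (4 N); springs back.
- key_wide_top (a point): Centre of the top of the wide round key, 38 mm across with rounded rim, same height. Not to be pressed.
- key_wide (a joint): Travel of the wide round key: 0 m up, 0.006 m fully down.
- tub: Bystander: white food tub with a blue lid, 112 x 82 mm, 58 mm high, loose. Origin: centre of the underside.
- cake_a: Bystander: small loose sponge cake, about 54 mm across, 28 mm high, between the panel and the roll. Origin: centre of the underside.
- cake_b: Bystander: a second such cake, further from the robot.
- core: Bystander: loose cardboard core, a tube 84 mm across, 60 mm high. Origin: centre of the underside.
- scraper: Bystander: loose spatula lying flat. Origin: on the table under its middle.
- cup: Bystander: loose steel cup, 76 mm across, 100 mm high. Origin: centre of the underside.
There are look-alikes about, which are no part of the job. Leave any red look-alike of the arbor alone. There is more than one size of the collar; the one meant has the size given above.

How it is judged:
On the way, in this order (a step that is already met when the one before it is completed fails the run):
1. the square key is pressed down alone (value of joint key_square above 0.0045 m and value of joint each of key_small, key_bar, key_wide below 0.002 m), for 0.05 s.
2. the small round key is pressed down alone (value of joint key_small above 0.0045 m and value of joint each of key_square, key_bar, key_wide below 0.002 m), for 0.05 s.
3. the long bar key is pressed down alone (value of joint key_bar above 0.0045 m and value of joint each of key_square, key_small, key_wide below 0.002 m), for 0.05 s.
4. the keys are all up and the collar has dropped over the pin by 5 mm or more (z of collar in the frame of arbor below 0.1315 m and horizontal distance between collar and arbor below 0.004 m and value of joint each of key_square, key_small, key_bar below 0.002 m), for 0.1 s.
At the end, for the whole second after the job is handed in: The collar is on the spindle (centred within 4 mm, tilted under 0.08 rad), within 3 mm of fully home and still, with the sprung disc pressed down by 9 mm or more, the robot's fingers still bearing on the collar with over 3 N, and all keys up (z of collar in the frame of arbor between 0.121 and 0.127 m and horizontal distance between collar and arbor below 0.004 m and angle between collar's own z axis and vertical below 0.08 rad and value of joint disc above 0.009 m and contact force between the fingers and collar above 3 N and linear speed of collar below 0.02 m/s and value of joint each of key_square, key_small, key_bar, key_wide below 0.002 m); the arm keeps its last pose, push and grip.
It fails at once if the wide round key is pressed (value of joint key_wide above 0.003 m).
It fails at once if two keys are down at once (value of joint each of key_square, key_small above 0.003 m or value of joint each of key_square, key_bar above 0.003 m or value of joint each of key_small, key_bar above 0.003 m).
It fails at once if a bystander is moved by more than 30 mm (distance of any of tub, cake_a, cake_b, core, scraper, cup from where it was at the start of the episode above 0.03 m).
It also fails if it takes over 72 s, if anything falls off the work surface, if the arm or the gripper's body presses on something with over 40 N, if the wrist force passes 120 N, or if a joint passes its speed limit or range.

## Working session

There is one attempt and no reset: what is moved stays moved. The work goes in short steps, Python scripts to look and compute and a shell command to move; the robot and the scene stay as the last step left them, time stands still between calls to the robot, and variables do not carry over. Pictures are saved under pics/ and viewed, about 8 in all and at most 12, crops included, and the job is handed in when it is done.

```bash
mkdir -p pics; cat > h.py <<'E'
import numpy as np, cv2
from station import telemetry, grab_frame, arm, regions_of, pinpoint
def ray(f,px):
    u,v=(px[0]-f['cx'])/f['fx'],(px[1]-f['cy'])/f['fy']
    R=np.array(f['R']);t=np.array(f['t'])
    if f.get('fish'):
        r=np.hypot(u,v); d=np.array([u/r*np.sin(r),v/r*np.sin(r),np.cos(r)]) if r>1e-9 else np.array([0,0,1.])
    else: d=np.array([u,v,1.])
    return -R.T@t, R.T@d
def atz(f,px,z):
    c,d=ray(f,px); return c+d*(z-c[2])/d[2]
def shot(n):
    f=grab_frame(n); f['fish']=n=='wrist'; return f
def save(f,name): cv2.imwrite('pics/'+name,cv2.cvtColor(f['pixels'],cv2.COLOR_RGB2BGR))
Z=dict(spindle_top=.192,collar_grip=.1635,key_square_top=.059,key_small_top=.059,key_bar_top=.059,key_wide_top=.059,panel=0,arbor=0,tub=0,cake_a=0,core=0,scraper=0,cup=0)
def find(cam,f,names):
    for n in names:
        for r in pinpoint(cam,n)[:4]:
            print(cam,n,round(r['p'],2),np.round(r['location']),np.round(atz(f,r['location'],Z[n]),4)[:2])
E
python3 - <<'E'
from h import *
print(telemetry.get_state())
for c in ('top','side'):
    f=shot(c); save(f,c+'1.png'); print(c,ray(f,(320,240)))
    find(c,f,Z)
E
```

```text
{'t': 0.0, 'q': array([ 1.60813346e+00,  3.59398148e-01,  1.10485728e-02, -3.45141389e-04,
       -1.22408712e+00, -2.88103996e-01]), 'qd': array([-0.00167189, -0.00034792, -0.00046744,  0.00082869, -0.00046538,
        0.00061458]), 'joint_efforts': array([-8.07803626e-04, -5.82713842e+01,  2.93068850e+01,  6.99778005e+00,
        7.14774389e-03, -1.51418249e-04]), 'eef_pos': array([0.16740826, 0.65343686, 0.2444118 ]), 'ee_rot': array([-3.14143760e+00, -1.66495457e-03, -1.82168087e+00]), 'force': array([ 0.30023921,  0.17812298, -0.48581412]), 'moment': array([-0.0518885 , -0.02818948,  0.03651838]), 'width': 0.08779499349718338}
top (array([0.17975111, 0.00555127, 1.64994235]), array([ 0.21977829, -0.00218379, -0.97568237]))
top spindle_top 0.83 [230. 229.] [0.5401 0.2504]
top spindle_top 0.72 [243. 241.] [0.505  0.2143]
top collar_grip 0.87 [234. 229.] [0.5462 0.2458]
top collar_grip 0.8 [207. 174.] [0.7103 0.3282]
top key_square_top 0.46 [376. 247.] [ 0.5161 -0.1676]
top key_small_top 0.39 [400. 240.] [ 0.5384 -0.2389]
top key_bar_top 0.58 [383. 234.] [ 0.5559 -0.187 ]
top key_b
[... 865 characters left out ...]
0.6661 0.1606]
side collar_grip 0.57 [302. 186.] [0.5503 0.2584]
side key_square_top 0.74 [373. 328.] [ 0.5383 -0.2305]
side key_square_top 0.69 [354. 309.] [ 0.5251 -0.1583]
side key_small_top 0.58 [335. 287.] [ 0.5171 -0.0705]
side key_small_top 0.53 [372. 272.] [ 0.627  -0.0459]
side key_bar_top 0.6 [377. 301.] [ 0.5891 -0.1522]
side key_wide_top 0.46 [400. 319.] [ 0.609  -0.2256]
side arbor 0.96 [208. 252.] [0.2729 0.2649]
side arbor 0.75 [302. 240.] [0.5412 0.2276]
side tub 0.61 [284. 300.] [ 0.4081 -0.0067]
side cake_a 0.89 [373. 271.] [0.6719 0.0254]
side cake_a 0.66 [335. 283.] [0.5539 0.0111]
side scraper 0.94 [353. 444.] [ 0.3964 -0.4441]
side cup 0.83 [453. 421.] [ 0.6003 -0.4671]
```

View pics/top1.png

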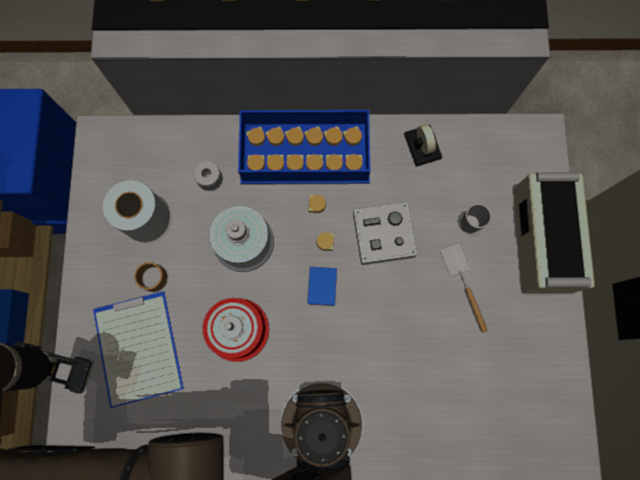

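View pics/side1.png

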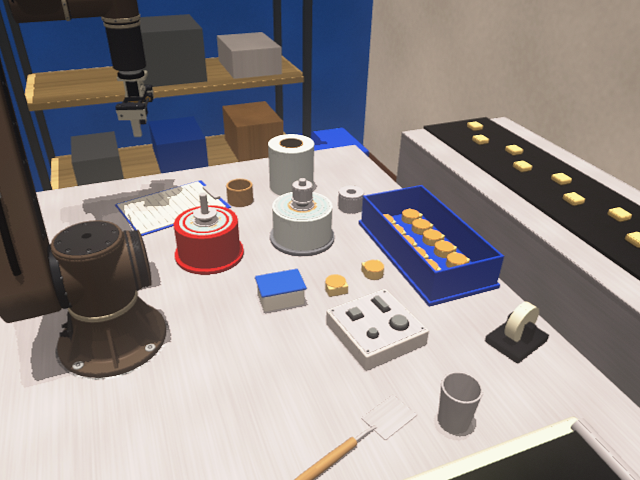

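Top view: the target arbor is the pale one at about (236,232), and the red look-alike at (236,328). The panel is at (384,233), with square at (376,244), small at (400,241), bar at (372,221) and wide at (396,218). The side view agrees. I'll go over the arbor first.

```bash
python3 -m inch '1 4 -5 6 0 0 0;1 8 -9 9 0 0 0;1 12 -13 9 0 0 0;1 16 -17 9 0 0 0;1 20 -21 9 0 0 0;1 24 -25 9 0 0 0;1 28 -29 9 0 0 0;1 32 -34 9 0 0 0;1 35 -38 9 0 0 0;1 37.5 -40.5 9 0 0 0;1 37.5 -40.5 9 0 0 0;1 37.5 -40.5 9 0 0 0'
python3 - <<'E'
from h import *
s=telemetry.get_state();print(s['q'].round(3),s['t'])
f=shot('wrist'); save(f,'w1.png'); find('wrist',f,['spindle_top','collar_grip'])
print(np.round(f['R'],3),f['fx'],f['cx'],f['cy'])
E
```

```text
t: 2.9
eef_pos: [0.5424, 0.2488, 0.3353]
ee_rot: [3.141, 0.0, -1.822]
force: [-1.0, 0.5, -0.5]
width: 0.0877
[ 0.757  0.186 -0.021 -0.    -1.364  0.562] 2.9
wrist spindle_top 0.62 [323. 227.] [0.544  0.2402]
wrist collar_grip 0.92 [182.  57.] [0.7134 0.3205]
wrist collar_grip 0.8 [323. 216.] [0.5467 0.2395]
[[-0.25  -0.968  0.001]
 [-0.926  0.239  0.294]
 [-0.284  0.073 -0.956]] 371.64829954431775 314.1473297172957 241.00526350503156
```

View pics/w1.png

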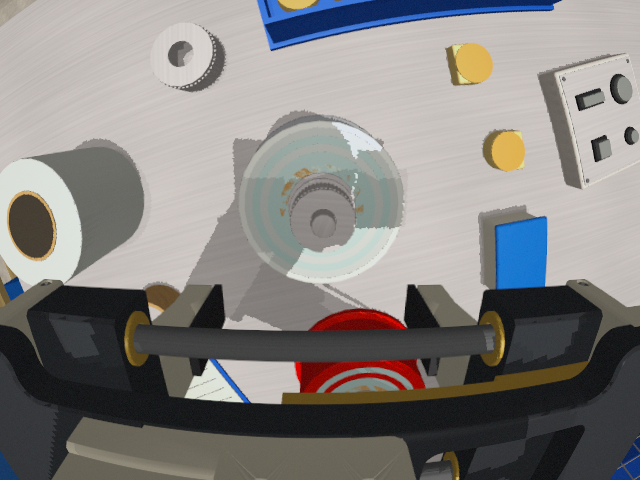

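The wrist view shows the real collar and spindle at (323,222), the right size on the pale roll; the loose larger ring at (182,57) is a look-alike. The spindle is at about (0.545, 0.240). Now to the panel, closing the fingers.

```bash
python3 -m inch '1 0 -5 0 0 0 0;1 0 -10 0 0 0 0;0 0 -15 0 0 0 0;0 0 -20 0 0 0 0;0 0 -25 -2 0 0 0;0 0 -30 -4 0 0 0;0 0 -36 -6 0 0 0;0 -1 -41 -8 0 0 0;0 -1 -44 -9 0 0 0;0 -1 -44.5 -9 0 0 0;0 -1 -44.5 -9 0 0 0;0 -1 -44.5 -9 0 0 0' 40
python3 - <<'E'
from h import *
f=shot('wrist'); save(f,'w2.png'); find('wrist',f,['key_square_top','key_small_top','key_bar_top','key_wide_top'])
f=shot('top');find('top',f,['key_square_top','key_small_top','key_bar_top','key_wide_top'])
E
```

```text
t: 4.55
eef_pos: [0.5325, -0.1943, 0.2461]
ee_rot: [-3.14, 0.001, -1.819]
force: [-0.1, 0.9, -0.2]
width: 0.0008
wrist key_square_top 0.95 [288. 234.] [ 0.5241 -0.1684]
wrist key_square_top 0.66 [356. 202.] [ 0.538  -0.2352]
wrist key_square_top 0.5 [256. 161.] [ 0.5958 -0.1584]
wrist key_small_top 0.58 [358. 204.] [ 0.5361 -0.2367]
wrist key_bar_top 0.65 [255. 162.] [ 0.5954 -0.1571]
wrist key_wide_top 0.56 [326. 132.] [ 0.605  -0.2244]
wrist key_wide_top 0.42 [256. 162.] [ 0.5953 -0.1575]
wrist key_wide_top 0.23 [534. 264.] [ 0.4299 -0.411 ]
top key_square_top 0.53 [374. 247.] [ 0.5168 -0.161 ]
top key_small_top 0.48 [398. 243.] [ 0.5295 -0.2311]
top key_wide_top 0.36 [152. 276.] [0.4282 0.5002]
```

View pics/w2.png

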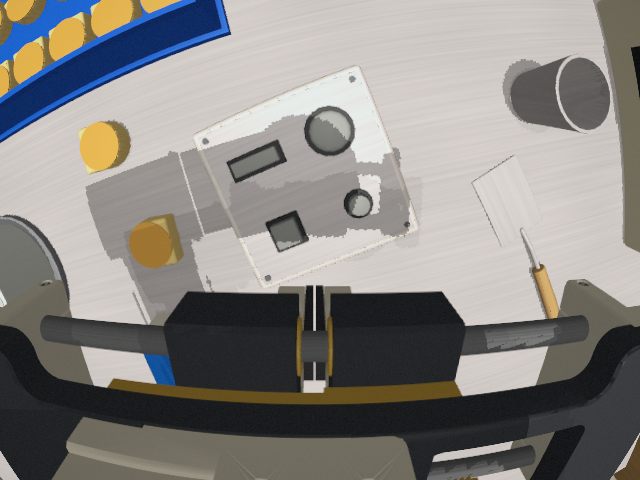

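Wrist view: square (288,232), small (358,203), bar (256,161), wide (329,130), and the network positions match these. Pressing the square key.

```bash
python3 -m inch '0 -0.8 2.6 -5 0 0 0;0 -0.8 2.6 -10 0 0 0;0 -0.8 2.6 -14.5 0 0 0;0 -0.8 2.6 -14.5 0 0 0;0 -0.8 2.6 -16.2 0 0 0;0 -0.8 2.6 -17.5 0 0 0;0 -0.8 2.6 -17.5 0 0 0;0 -0.8 2.6 -17.5 0 0 0;0 -0.8 2.6 -17.5 0 0 0'
```

```text
t: 6.18
eef_pos: [0.5255, -0.1695, 0.072]
ee_rot: [-3.138, 0.001, -1.82]
force: [0.0, -0.4, 8.0]
width: 0.0004
```

Force is 8 N, above the 4 N spring, so it is at its stop. Next the small key.

```bash
python3 -m inch '0 0 0 2 0 0 0;0 0 0 4 0 0 0;0 0.6 -3.5 4 0 0 0;0 1.1 -6.7 4 0 0 0;0 1.1 -6.7 4 0 0 0;0 1.1 -6.7 2 0 0 0;0 1.1 -6.7 0.3 0 0 0;0 1.1 -6.7 -0.1 0 0 0;0 1.1 -6.7 -0.1 0 0 0;0 1.1 -6.7 -0.1 0 0 0'
python3 - <<'E'
from h import *
f=shot('side'); cv2.imwrite('pics/s2.png',cv2.resize(cv2.cvtColor(f['pixels'][230:390,280:480],cv2.COLOR_RGB2BGR),None,fx=3,fy=3))
E
```

```text
t: 7.42
eef_pos: [0.536, -0.2361, 0.072]
ee_rot: [-3.139, 0.0, -1.819]
force: [-4.0, 1.3, 11.0]
width: 0.0005
```

View pics/s2.png

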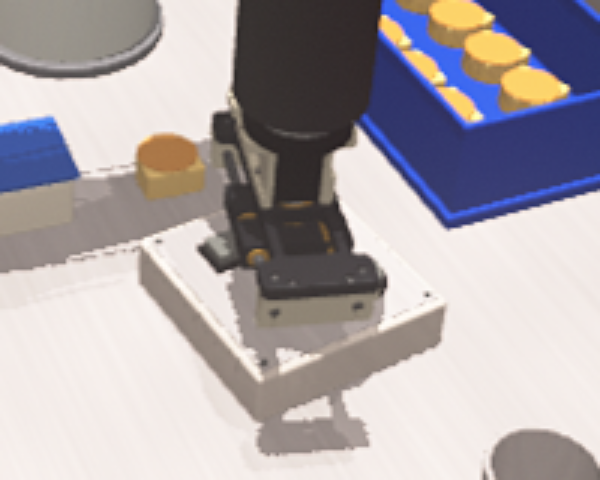

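The crop shows the square key up again, at about (220,250), and the gripper on the small key at 11 N. Next the bar key.

```bash
python3 -m inch '0 0 0 2 0 0 0;0 0 0 4 0 0 0;0 2 2.6 4 0 0 0;0 4 5.2 4 0 0 0;0 5.9 7.8 4 0 0 0;0 5.9 7.8 4 0 0 0;0 5.9 7.8 2 0 0 0;0 5.9 7.8 0.3 0 0 0;0 5.9 7.8 -0.1 0 0 0;0 5.9 7.8 -0.1 0 0 0;0 5.9 7.8 -0.1 0 0 0'
python3 -c "
from h import *
f=shot('wrist'); cv2.imwrite('pics/w3.png',cv2.cvtColor(f['pixels'],cv2.COLOR_RGB2BGR))"
```

```text
t: 8.85
eef_pos: [0.5944, -0.1582, 0.072]
ee_rot: [-3.14, 0.0, -1.819]
force: [-5.3, 3.4, 11.9]
width: 0.0
```

View pics/w3.png

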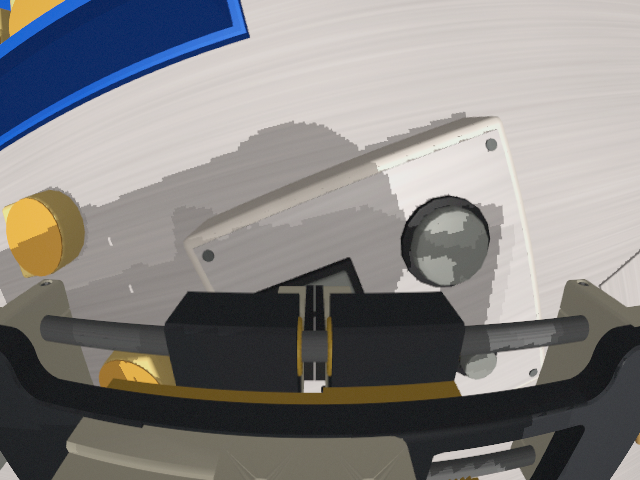

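The fingers are on the bar key at 12 N, and the wide key at (446,240) is clear and up. Up and over to the arbor, opening on the way.

```bash
python3 -m inch '0 0 0 5 0 0 0;0 0 0 11 0 0 0;0.5 0 3 17 0 0 0;1 -1 9 20 0 0 0;1 -2 15 20 0 0 0;1 -3 21 20 0 0 0;1 -4 27 20 0 0 0;1 -5 33 20 0 0 0;1 -5.5 38 20 0 0 0;1 -5.5 39.8 20 0 0 0;1 -5.5 39.8 20 0 0 0;1 -5.5 39.8 20 0 0 0'
python3 - <<'E'
from h import *
f=shot('wrist'); save(f,'w4.png'); find('wrist',f,['spindle_top','collar_grip'])
f=shot('side');find('side',f,['spindle_top','collar_grip'])
E
```

```text
t: 10.4
eef_pos: [0.5394, 0.2388, 0.2717]
ee_rot: [-3.14, -0.001, -1.82]
force: [0.2, -0.0, -0.9]
width: 0.087
wrist spindle_top 0.75 [307. 250.] [0.5464 0.2409]
wrist collar_grip 0.77 [309. 238.] [0.5453 0.24  ]
wrist collar_grip 0.58 [158.  49.] [0.7039 0.3078]
side spindle_top 0.88 [303. 180.] [0.5455 0.236 ]
side spindle_top 0.82 [205. 192.] [0.2818 0.2588]
side collar_grip 0.79 [299. 190.] [0.5355 0.239 ]
side collar_grip 0.58 [352. 194.] [0.6631 0.1652]
side collar_grip 0.38 [353. 448.] [ 0.3365 -0.5521]
side collar_grip 0.24 [371. 324.] [ 0.483 -0.318]
```

View pics/w4.png

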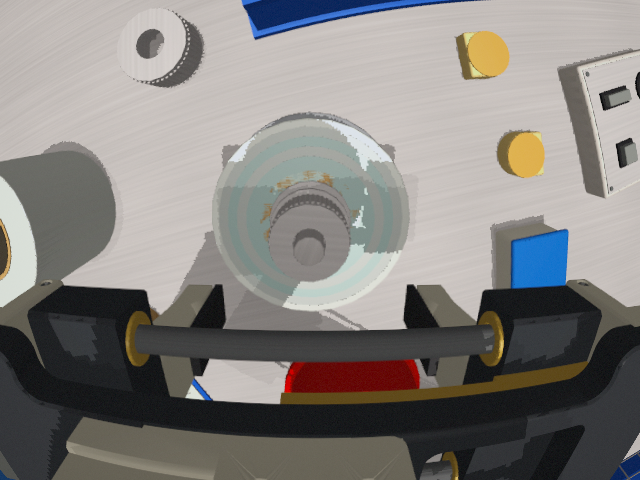

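The spindle top is at (309,250), about (0.5455, 0.240). Descending and gripping at 50 N.

```bash
python3 -m inch '1 0.6 0.2 -3 0 0 0;1 0.6 0.2 -6 0 0 0;1 0.6 0.2 -9 0 0 0;1 0.6 0.2 -10.8 0 0 0;1 0.6 0.2 -10.8 0 0 0;0.55 0.6 0.2 -10.8 0 0 0;0.55 0.6 0.2 -10.8 0 0 0;0 0.6 0.2 -10.8 0 0 0;0 0.6 0.2 -10.8 0 0 0;0 0.6 0.2 -10.8 0 0 0;0 0.6 0.2 -10.8 0 0 0' 50
```

```text
t: 12.08
eef_pos: [0.5457, 0.2412, 0.1646]
ee_rot: [-3.139, 0.001, -1.82]
force: [-1.0, 0.5, 4.8]
width: 0.0558
```

```bash
python3 -m inch '0 0 0 -0.3 0 0 0;0 0 0 -0.3 0 0 0;0 0 0 -0.3 0 0 0'
```

```text
t: 12.45
eef_pos: [0.5458, 0.2412, 0.1642]
ee_rot: [-3.138, 0.002, -1.819]
force: [-8.6, -1.6, 20.0]
width: 0.0553
```

```bash
python3 -m inch '0 -0.05 0 -0.2 0 0 -7;0 -0.05 0 -0.2 0 0 -7;0 -0.05 0 -0.2 0 0 -14;0 -0.05 0 -0.2 0 0 -14'
```

```text
t: 12.95
eef_pos: [0.5465, 0.2415, 0.1643]
ee_rot: [-3.135, 0.004, -2.064]
force: [-2.9, -1.4, 13.0]
width: 0.0554
```

```bash
python3 -m inch '0 0 0 -0.2 0 0 -7;0 0 0 -0.2 0 0 -7;0 0 0 -0.2 0 0 -14;0 0 0 -0.2 0 0 -14'
```

```text
t: 13.45
eef_pos: [0.547, 0.241, 0.1643]
ee_rot: [-3.134, 0.005, -2.31]
force: [-4.4, -3.5, 14.3]
width: 0.0553
```

```bash
python3 -m inch '0 -0.1 0 -0.2 0 0 -7;0 -0.1 0 -0.2 0 0 -7;0 -0.1 0 -0.2 0 0 -14;0 -0.1 0 -0.2 0 0 -14'; python3 -c "
from h import *
from scipy.spatial.transform import Rotation as R
s=telemetry.get_state();z=R.from_euler('xyz',s['ee_rot']).as_matrix()[:,2];print('tool z',z.round(4),'fix rotvec deg',np.degrees(np.cross(z,[0,0,-1])).round(2))"
```

```text
t: 13.95
eef_pos: [0.5468, 0.2407, 0.1643]
ee_rot: [-3.133, 0.007, -2.556]
force: [-3.3, -2.8, 13.1]
width: 0.0554
tool z [ 0.0103 -0.0037 -0.9999] fix rotvec deg [0.21 0.59 0.  ]
```

```bash
python3 -m inch '0 -0.1 0 -0.2 0.2 0.6 -7;0 -0.1 0 -0.2 0.2 0.6 -7;0 -0.1 0 -0.2 0.2 0.6 -14;0 -0.1 0 -0.2 0.2 0.6 -14'
```

```text
t: 14.45
eef_pos: [0.5468, 0.2407, 0.1643]
ee_rot: [-3.14, 0.001, -2.801]
force: [-3.1, -2.3, 12.8]
width: 0.0556
```

```bash
python3 -m inch '0 -0.1 0 -0.2 0.2 0.2 -7;0 -0.1 0 -0.2 0.2 0.2 -7;0 -0.1 0 -0.2 0.2 0.2 -14;0 -0.1 0 -0.2 0.2 0.2 -14'
```

```text
t: 14.95
eef_pos: [0.5463, 0.2408, 0.1628]
ee_rot: [3.138, -0.0, -3.045]
force: [0.1, -0.9, 4.7]
width: 0.0557
```

It sank as far as commanded with little force, so it is probably engaged. I'll push without turning.

```bash
python3 -m inch '0 0 0 -0.2 0 0 0;0 0 0 -0.4 0 0 0;0 0 0 -0.4 0 0 0;0 0 0 -0.4 0 0 0'
```

```text
t: 15.45
eef_pos: [0.5467, 0.2409, 0.1619]
ee_rot: [3.138, 0.002, -3.041]
force: [-8.3, -1.9, 22.7]
width: 0.0553
```

```bash
python3 -m inch '0 -0.1 0 -0.1 0 0 -4;0 -0.1 0 -0.1 0 0 -4;0 -0.1 0 -0.2 0 0 -4'
```

```text
t: 15.82
eef_pos: [0.5461, 0.2408, 0.1607]
ee_rot: [3.138, 0.003, -3.108]
force: [-2.0, -1.6, 9.8]
width: 0.0551
```

```bash
python3 -m inch '0 0 0 -0.3 0 0 -3;0 0 0 -0.3 0 0 -3;0 0 0 -0.3 0 0 -3'; python3 -c "
from h import *
f=shot('side'); cv2.imwrite('pics/s3.png',cv2.resize(cv2.cvtColor(f['pixels'][150:260,240:380],cv2.COLOR_RGB2BGR),None,fx=5,fy=5,interpolation=2))"
```

```text
t: 16.2
eef_pos: [0.5463, 0.2408, 0.1578]
ee_rot: [3.138, 0.003, 3.125]
force: [0.8, -1.1, 5.5]
width: 0.0555
```

View pics/s3.png

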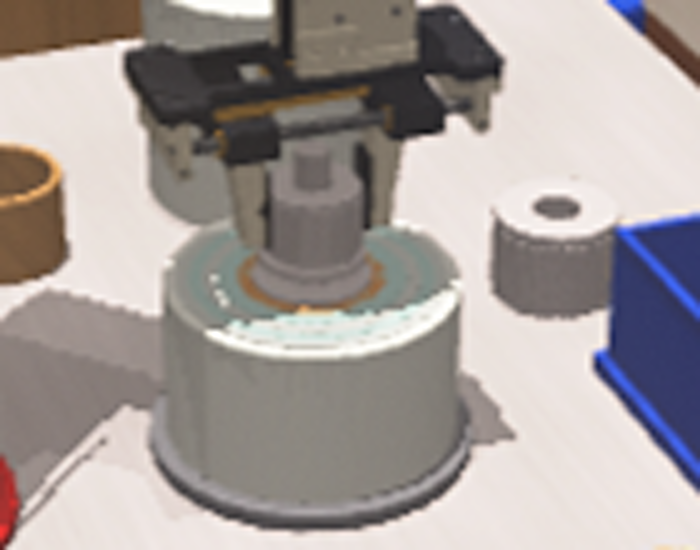

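The crop shows the spindle standing clearly further out above the collar, at (312,165), and the collar is lower. It is engaged, so now home.

```bash
python3 -m inch '0 0 0 -0.3 0 0 0;0 0 0 -0.5 0 0 0;0 0 0 -0.6 0 0 0;0 0 0 -0.7 0 0 0;0 0 0 -0.7 0 0 0' 58
```

```text
t: 16.88
eef_pos: [0.5464, 0.2408, 0.1521]
ee_rot: [3.138, 0.004, 3.127]
force: [-4.4, -1.2, 13.7]
width: 0.0553
```

```bash
python3 -m inch '0 -0.05 0 -0.3 0 0 0;0 -0.05 0 -0.3 0 0 0;0 -0.05 0 -0.3 0 0 0'
python3 - <<'E'
from h import *
f=shot('side'); cv2.imwrite('pics/s4.png',cv2.resize(cv2.cvtColor(f['pixels'][150:260,240:380],cv2.COLOR_RGB2BGR),None,fx=5,fy=5,interpolation=2))
find('side',f,['spindle_top','key_square_top','key_small_top','key_bar_top'])
for r in pinpoint('side','collar')[:2]: print('collar',r['p'],r['location'],atz(f,r['location'],.124))
E
```

```text
t: 17.25
eef_pos: [0.5463, 0.2408, 0.1521]
ee_rot: [3.138, 0.006, 3.129]
force: [-5.7, -2.6, 24.0]
width: 0.0555
side spindle_top 0.57 [302. 181.] [0.5417 0.2336]
side key_square_top 0.4 [355. 310.] [ 0.5263 -0.1617]
side key_small_top 0.61 [373. 329.] [ 0.5383 -0.2335]
side key_small_top 0.32 [303. 241.] [0.5126 0.1407]
side key_bar_top 0.46 [381. 301.] [ 0.5964 -0.1553]
collar 0.87 [302.7, 201.6] [0.5463572  0.23770313 0.124     ]
collar 0.57 [347.5, 208.6] [0.64914255 0.15989488 0.124     ]
```

View pics/s4.png

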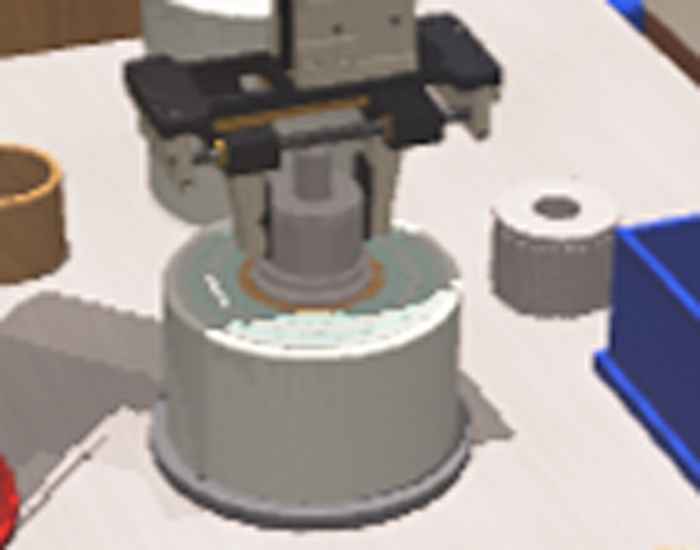

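The collar is at a hard stop: pushing from 14 to 24 N gave no further travel, and the total drop is 12.5 mm. Handing in.

```bash
python3 -c "
from h import *
print(arm.job_done()); s=telemetry.get_state(); print(s['t'],s['eef_pos'],s['force'],s['width'])"
```

```text
the job is handed in; nothing more can be done
None
the job is handed in; nothing more can be done
```

The job is done and handed in at about 17 s of robot time. No verdict was reported.

- **Keys:** I pressed square, then small round, then long bar, each to its stop (8, 11 and 12 N against a 4 N spring) and let each one up again. I did not touch the wide round key.
- **Collar:** I gripped it at 50 N (58 N at the end) and turned it clockwise about 1.33 rad in small steps while pressing down, until the keyway dropped over the pin. It began sinking at about 1.2 rad but stuck at 2.4 mm under 23 N. A further 0.12 rad freed it.
- **Last checks:** The tool had gone down 12.5 mm in all, to a height of 0.1521 m. Raising the push from 14 to 24 N gave no further travel, so it was at a hard stop. Grip width was 55.5 mm, matching the collar, and tool tilt was about 0.007 rad.
- **Not fully confirmed:** The side camera puts the collar about 3 mm off in y from the tool position, which is within calibration and network error. Grip slip can't be ruled out to the millimetre. The state could not be read again after handing in.
- **Bystanders:** I saw nothing disturbed in the views I took, but I made no full final check of every item.

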